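# Clear the press operator's counter: right the ink bottle and sort the stationery

### The arm

A 6-joint arm with a two-finger parallel gripper is mounted at the origin on the work surface. World frame = base frame: x ahead of the robot, y to its left, z up, the work surface at z = 0. Lengths are in m, angles in degrees, forces in N, time in s.
With the tool pointing down it reaches from about 0.375 to 0.75 m from the base axis. Payload 9 kg.
Tool frame: the origin (TCP) lies where the fingers leave the gripper's body, on its centre line; the fingertips stand 73 mm ahead of it and the grasp point (between the pads) lies 54 mm ahead of it (robot.tip_reach is the distance from the TCP to the fingertips, in m); z points along the fingers, y is the direction in which the jaws open and shut (so a half turn about z gives the same grasp; the last joint's range is limited). The gripper opens to 85 mm and grips with 20 to 120 N. Pads are 22 mm wide; open, the fingers measure 114 mm over their backs; the gripper's body (76 mm by 85 mm) begins 54 mm behind the grasp point. The pads swing forward as they close: fully open they stand 13 mm farther back than shut.
Start: joints at [-86.614, 5.964, 5.575, 89.605, 0, 77.527], TCP at [0.164, -0.577, 0.304] pointing down, gripper open.
Joint ranges: [-171.21, 171.21], [-48.23, 106.86], [-62.78, 66.21], [-105.2, 120.99], [-86.42, 89.51], [-180, 180]. Speed limits (degrees/s): [127.2, 127.2, 147.25, 180, 180, 180].

### API

Orientations are given as [roll, pitch, yaw] about the fixed x, y, z axes, in that order (R = Rz(yaw) Ry(pitch) Rx(roll)).
In Python, from plant import robot gives the robot as it stands. Calls block until the motion is done:
- robot.move_pose(position, orientation): joint-space move of the TCP to a pose.
- robot.line_to(position, vel=0.15, rotation=None, guard=None): straight line of the TCP; rotation=None keeps the orientation; vel is the mean speed in m/s. With guard (N) it stops when the force on the tool has changed by that much, and returns True; else False.
- robot.goto_joints(angles): joint-space move.
- robot.set_gripper(opening): finger opening in m; the grip force is fixed at half the most; returns when the fingers have stopped.
- robot.pause(seconds).
- robot.ik(position, orientation): joint angles nearest the present ones, or None.
- robot.observe(): the state.
- robot.grab_frame(name): name is "scene" or "top" or "wrist"; returns the picture (420x560x3 uint8, blue, green, red); there is no depth.
- robot.get_calibration(name): a dict with "vertical_fov" (degrees; the focal length in pixels is half the picture's height over the tangent of half this angle, whatever the lens; pixels are square), "cx", "cy" (the principal point, pixels), "rvec" (rotation vector, rad) and "tvec" (3), from world to camera coordinates, as OpenCV has them. Camera axes: x right, y down, z forward; pixel columns grow to the right and rows downward; lengths in m; the calibration is good to about 2 mm. A picture is of the moment at which its call begins: read the wrist's pose just before it. get_calibration takes no time and is no camera call; for the wrist camera it gives the pose at the moment of the call.
A pose or a line that the arm cannot do raises robot.IKError and nothing moves.
- robot.job_done(): hands the job in, once; it reports no verdict.
The state is a dict: "time": time; "q": joint angles; "qvel": joint speeds; "joint_torque": joint torques, N m; "tool_pos": TCP position; "tcp_rot": TCP orientation; "ft_force": force on the tool from outside, world axes, zero at the start; "torque": the same for the moment, N m; "gripper_width": finger opening in m.
Only numpy, scipy, OpenCV 4.12 (cv2) and the standard library are available. Lean on these libraries where they do the work, as an engineer would, in place of code of your own. Each camera call takes 0.05 s, during which the arm holds its last target.

### The job

The cyan ink bottle has fallen over on the print shop counter: before you pick up any stationery, stand it upright in the middle of the round black drip mat and let go of it. Then sort all the stationery lying about, which differs from day to day: markers into the blue tray, staplers into the green tray, hand stamps into the white tray, whatever their colour. Leave the magenta bottle, mouse and mug where they are.

Things in the scene. Friction and masses are not known exactly. Their poses are not given: they have to be found in the camera images.
- bottle: ink bottle, white with cyan band and cyan cap, toppled: it lies on one of its flat sides at the start. Square body 56 x 56 and 125 long, neck, then a round cap of diameter 36 between 141 and 175 from the foot. About 0.3 kg. Origin at the centre of its foot, x axis along the bottle towards the cap (x points straight up when it stands).
- mat: round black rubber drip mat fixed to the counter, diameter 156, 3 thick. Origin at the centre of its underside. The cyan bottle belongs on it.
- marker_pink: felt marker lying flat, 112 long (body x) x 26 wide (y) x 17 thick (z), pink barrel, black cap end (+x). Origin at the centre of its underside. May be absent.
- marker_yellow: felt marker lying flat, 112 long (body x) x 26 wide (y) x 17 thick (z), yellow barrel, black cap end (+x). Origin at the centre of its underside. May be absent.
- stapler_red: desk stapler standing on its base, 100 long (x) x 30 wide (y) x 42 high (z), red top arm on a black base. Origin at the centre of its underside. May be absent.
- stapler_grey: desk stapler standing on its base, 100 long (x) x 30 wide (y) x 42 high (z), grey top arm on a black base. Origin at the centre of its underside. May be absent.
- stamp_wood: hand stamp standing on its printing plate: black base 64 (x) x 38 (y) x 16 high with an upright round mid-brown wooden handle, diameter 26, reaching from 16 to 68 above the underside. Origin at the centre of its underside, z up along the handle. May be absent.
- stamp_dark: hand stamp standing on its printing plate: black base 64 (x) x 38 (y) x 16 high with an upright round dark brown wooden handle, diameter 26, reaching from 16 to 68 above the underside. Origin at the centre of its underside, z up along the handle. May be absent.
- tray_blue: open blue plastic tray fixed to the counter, outside 160 (x) x 170 (y) x 40 high, walls and floor 4 thick. Origin at the centre of its underside. For the markers.
- tray_green: open green plastic tray fixed to the counter, outside 160 (x) x 170 (y) x 40 high, walls and floor 4 thick. Origin at the centre of its underside. For the staplers.
- tray_white: open white plastic tray fixed to the counter, outside 160 (x) x 170 (y) x 40 high, walls and floor 4 thick. Origin at the centre of its underside. For the hand stamps.
- spare_bottle: a second ink bottle of the same size with magenta band and cap, standing upright; bystander, leave alone. Origin at the centre of its foot, x axis up.
- mouse: blue computer mouse, 105 x 60 x 30; bystander. Origin at the centre of its underside.
- mug: white mug, rim radius 40, 90 high, handle towards its +y; bystander. Origin at the centre of its underside.
Not all that is in view belongs to the job. What is shaped like the stamp_dark but orange, pink or purple is not meant.

How it is judged (in metres and radians):
On the way:
1. the cyan bottle stands upright on the drip mat, released (angle between bottle's own x axis and vertical below 0.12 rad and horizontal distance between bottle and mat below 0.048 m and height (world z) of bottle below 0.012 m and linear speed of bottle below 0.03 m/s and contact force between the fingers and bottle below 0.1 N), for 0.3 s.
At the end, for the whole second after the job is handed in: Cyan bottle upright (within 7 degrees), its foot centre within 48 mm of the mat's centre; the origin of every marker present inside the blue tray's walls, of every stapler the green's, of every stamp the white's, under 45 mm above the tray's underside; all at rest (angle between bottle's own x axis and vertical below 0.12 rad and horizontal distance between bottle and mat below 0.048 m and height (world z) of bottle below 0.012 m and linear speed of each of bottle, marker_pink, marker_yellow, stapler_red, stapler_grey, stamp_wood, stamp_dark below 0.03 m/s and x of marker_pink in the frame of tray_blue between -0.076 and 0.076 m and y of marker_pink in the frame of tray_blue between -0.081 and 0.081 m and z of each of marker_pink, marker_yellow in the frame of tray_blue below 0.045 m and x of marker_yellow in the frame of tray_blue between -0.076 and 0.076 m and y of marker_yellow in the frame of tray_blue between -0.081 and 0.081 m and x of stapler_red in the frame of tray_green between -0.076 and 0.076 m and y of stapler_red in the frame of tray_green between -0.081 and 0.081 m and z of each of stapler_red, stapler_grey in the frame of tray_green below 0.045 m and x of stapler_grey in the frame of tray_green between -0.076 and 0.076 m and y of stapler_grey in the frame of tray_green between -0.081 and 0.081 m and x of stamp_wood in the frame of tray_white between -0.076 and 0.076 m and y of stamp_wood in the frame of tray_white between -0.081 and 0.081 m and z of each of stamp_wood, stamp_dark in the frame of tray_white below 0.045 m and x of stamp_dark in the frame of tray_white between -0.076 and 0.076 m and y of stamp_dark in the frame of tray_white between -0.081 and 0.081 m); the robot touches nothing.
It fails at once if stationery is lifted (70 mm up) while the cyan bottle is not standing on the mat ((angle between bottle's own x axis and vertical above 0.5 rad or horizontal distance between bottle and mat above 0.07 m) and height (world z) of any of marker_pink, marker_yellow, stapler_red, stapler_grey, stamp_wood, stamp_dark above 0.07 m).
It fails at once if the magenta bottle, mouse or mug is moved more than 30 mm (distance of any of spare_bottle, mouse, mug from where it was at the start of the episode above 0.03 m).
Of marker_pink, marker_yellow, stapler_red, stapler_grey, stamp_wood, stamp_dark only 4 to 6 are there at a start; the rules pass over those that are not, and their reading is None.
At some moment in a run one of marker_pink, marker_yellow, stapler_red, stapler_grey may be knocked a few centimetres aside while the robot is not near it.
Once in a run the grip may slacken for a moment while it holds something.
It also fails if it takes over 210 s, if anything falls off the work surface, if the arm or the gripper's body presses on something with over 40 N, if the wrist force passes 120 N, or if a joint passes its speed limit or range.

## Working session

There is one attempt and no reset: what is moved stays moved. The work goes in short steps, each a Python script; the robot and the scene stay as the last script left them, time stands still between calls to the robot, and variables do not carry over. Pictures are saved under pics/ and viewed, and the job is handed in when it is done.

```bash
ls; mkdir -p pics
python3 - <<'E'
from plant import robot
import cv2
for n in("scene","top","wrist"):
    c=robot.get_calibration(n);print(n,c)
    cv2.imwrite(f"pics/a_{n}.png",robot.grab_frame(n))
print(robot.observe(), robot.tip_reach)
E
```

```text
pics
scene {'vertical_fov': 46.405613683268385, 'cx': 279.4147541262441, 'cy': 211.78237947412595, 'rvec': array([ 1.47729221,  2.35084442, -0.68393134]), 'tvec': array([ 0.3505965 , -0.36221829,  1.5514312 ])}
top {'vertical_fov': 54.97460795697674, 'cx': 277.7545301183412, 'cy': 212.26971187489548, 'rvec': array([ 2.19969855, -2.17830314,  0.06252986]), 'tvec': array([-0.09748948,  0.56632163,  1.24120028])}
wrist {'vertical_fov': 62.94767518873158, 'cx': 284.505465037582, 'cy': 214.32628511349364, 'rvec': array([-2.30614682,  1.7417576 ,  0.26653035]), 'tvec': array([-0.60036329, -0.03891795,  0.37988426])}
{'time': 0.15, 'q': array([-8.66153884e+01,  5.99025398e+00,  5.53800146e+00,  8.96063795e+01,
        9.41047614e-04,  7.75274960e+01]), 'qvel': array([-0.05231633, -0.05528015,  0.30168879, -0.00185435,  0.13524519,
        0.04820843]), 'joint_torque': array([ 2.82835339e-03, -5.57359457e+01,  5.04006886e+01,  1.26584820e-02,
       -1.88792901e-04,  1.46318808e-06]), 'tool_pos': array([ 0.16395306, -0.5769697 ,  0.30331288]), 'tcp_rot': array([-1.79942955e+02, -1.35816637e-02,  1.58571083e+01]), 'ft_force': array([0.07793462, 0.4542398 , 1.04921619]), 'torque': array([ 0.01281663,  0.03034998, -0.00657066]), 'gripper_width': 0.08532144334885632} 0.0726
```

View pics/a_top.png

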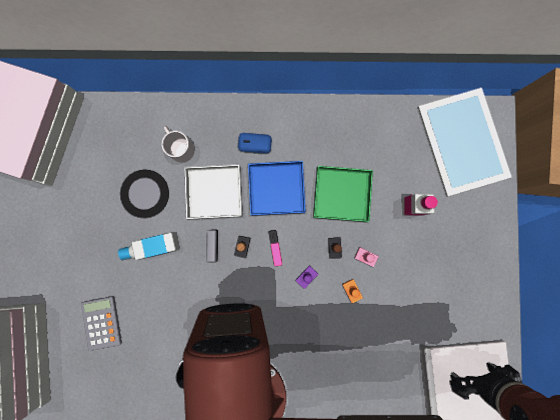

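View pics/a_scene.png

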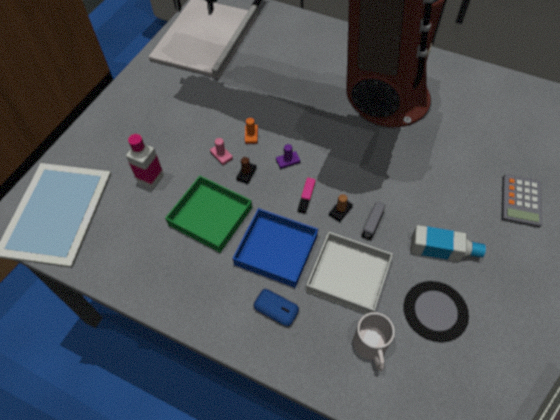

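View pics/a_wrist.png

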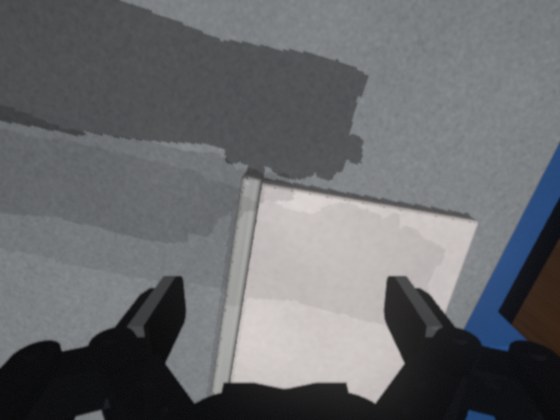

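```bash
cat > h.py <<'E'
import numpy as np, cv2
from plant import robot
from scipy.spatial.transform import Rotation as Rn
def K(c): 
    f=210/np.tan(np.radians(c['vertical_fov'])/2); return np.array([[f,0,c['cx']],[0,f,c['cy']],[0,0,1.]])
def unproj(c,uv,z):
    R=cv2.Rodrigues(np.array(c['rvec']))[0]; t=np.array(c['tvec']).ravel()
    d=R.T@np.linalg.inv(K(c))@np.array([uv[0],uv[1],1.]); o=-R.T@t
    return o+d*(z-o[2])/d[2]
def proj(c,P):
    return cv2.projectPoints(np.array(P,float).reshape(-1,1,3),np.array(c['rvec']),np.array(c['tvec']),K(c),None)[0].reshape(-1,2)
def crop(im,x0,y0,x1,y1,s,name):
    cv2.imwrite(f"pics/{name}.png",cv2.resize(im[y0:y1,x0:x1],None,fx=s,fy=s,interpolation=cv2.INTER_CUBIC))
E
python3 - <<'E'
from h import *
c=robot.get_calibration('top')
im=cv2.imread('pics/a_top.png'); crop(im,110,120,310,270,4,'b1'); crop(im,230,180,400,307,4.5,'b2')
im=cv2.imread('pics/a_scene.png'); crop(im,190,110,390,260,4,'b3')
for n,uv,z in [('mat',(144,193),.003),('white',(214,192),.04),('blue',(276,188),.04),('green',(343,194),.04),('wBL',(187,219),.04),('wTR',(241,167),.04),
 ('mug',(175,145),.09),('mouse',(255,143),.03),('magcap',(430,202),.175),('bot',(148,247),.028),('cap',(121,254),.028),('foot',(175,241),.05),('st',(212,246),.042),('sw',(241,247),.068),('mp',(275,248),.017),('sd',(337,248),.068)]:
    print(n,unproj(c,uv,z).round(3))
E
```

```text
mat [0.625 0.332 0.003]
white [0.626 0.104 0.04 ]
blue [ 0.64  -0.086  0.04 ]
green [ 0.624 -0.292  0.04 ]
wBL [0.543 0.185 0.04 ]
wTR [0.705 0.023 0.04 ]
mug [0.76  0.215 0.09 ]
mouse [ 0.782 -0.019  0.03 ]
magcap [ 0.59  -0.507  0.175]
bot [0.456 0.306 0.028]
cap [0.433 0.389 0.028]
foot [0.475 0.218 0.05 ]
st [0.461 0.107 0.042]
sw [0.46  0.016 0.068]
mp [ 0.456 -0.085  0.017]
sd [ 0.459 -0.269  0.068]
```

View pics/b1.png

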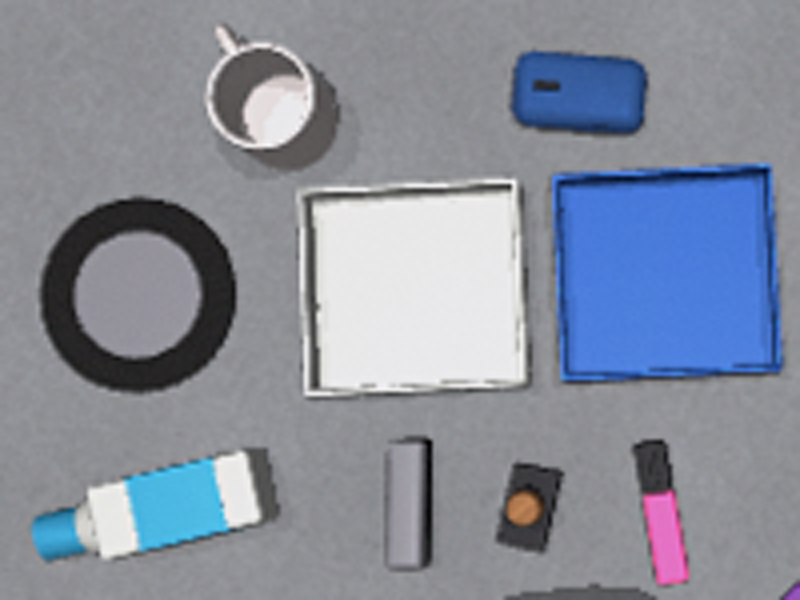

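View pics/b2.png

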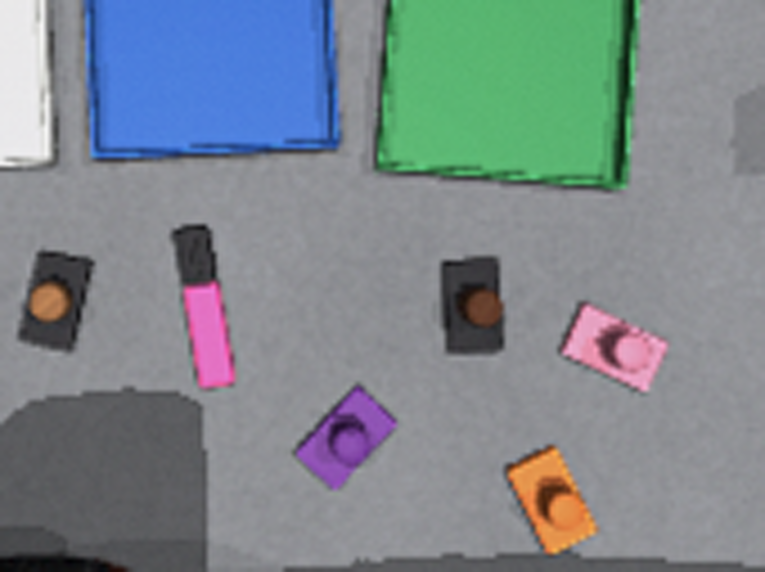

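View pics/b3.png

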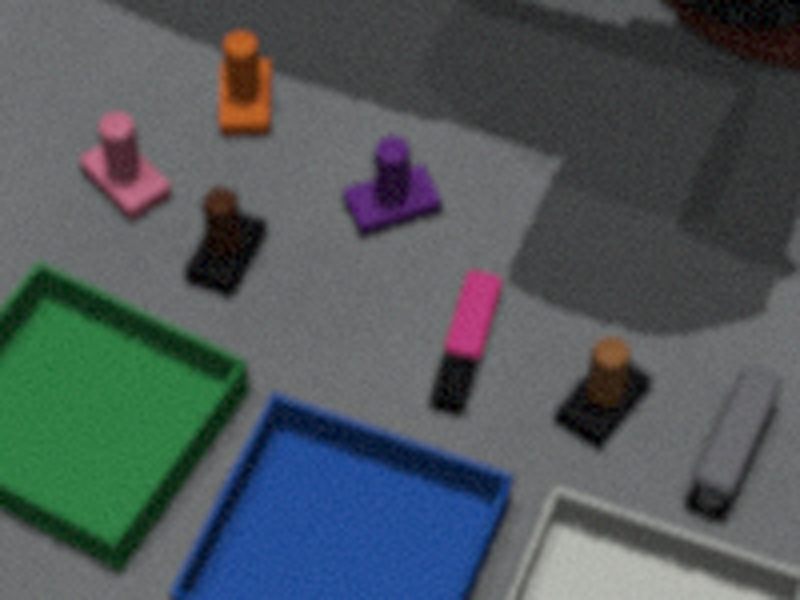

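```bash
cat >> h.py <<'E'
def frame_rpy(tx,tz):
    tx=np.array(tx,float);tz=np.array(tz,float); tz/=np.linalg.norm(tz); tx-=tz*(tx@tz); tx/=np.linalg.norm(tx)
    R=np.column_stack([tx,np.cross(tz,tx),tz]); return Rn.from_matrix(R).as_euler('xyz',degrees=True)
E
python3 - <<'E'
from h import *
c=robot.get_calibration('top')
q=np.array([(88,488),(245,452),(262,520),(105,557)])/4.+[110,120]-0.4
P=np.array([unproj(c,u,.056) for u in q]);print(P.round(3), np.linalg.norm(P[0]-P[1]),np.linalg.norm(P[1]-P[2]))
capmid=unproj(c,np.array([40,537])/4+[110,120],.046);print(capmid)
foot=(P[1]+P[2])/2; sh=(P[0]+P[3])/2; ax=(sh-foot)[:2]; print('foot',foot,'axis',ax/np.linalg.norm(ax),np.degrees(np.arctan2(ax[1],ax[0])))
b=ax/np.linalg.norm(ax)
for s in (1,-1):
  tx=np.r_[s*b,0]
  g=foot[:2]+b*.095
  o=frame_rpy(tx,[0,0,-1]); 
  for h in(.2,.028): print(s,o,robot.ik([*g,h+.054],o))
  m=np.array([.625,.332])
  for a in (0,-15,15,28,45,60,90):
    r=np.array([np.cos(np.radians(a)),np.sin(np.radians(a))]) 
    o2=frame_rpy([0,0,s],[*r,0])
    print(a,[ (lambda k: None if k is None else k.round(0))(robot.ik([*(m-r*back),h],o2)) for h,back in ((.2,.054),(.1,.054),(.1,.18))])
E
```

```text
[[0.472 0.347 0.056]
 [0.5   0.229 0.056]
 [0.449 0.215 0.056]
 [0.421 0.333 0.056]] 0.12089609909530556 0.052821887452501944
[0.4334426  0.38463758 0.046     ]
foot [0.47493504 0.22241317 0.056     ] axis [-0.2361447  0.9717179] 103.65910870473341
1 [180.          0.        103.6591087] [21.22046045 -2.8135722  -8.53366093 84.27991127  0.         97.56135175]
1 [180.          0.        103.6591087] [ 21.22046045   2.40472358 -21.52601192  66.0692645    0.
  97.56135175]
0 [array([  28.,   -4.,  -60.,  -56.,  -28., -180.]), array([  28.,   20.,  -53.,  -73.,  -28., -180.]), None]
-15 [array([  35.,    6.,  -50.,  -56.,  -50., -180.]), array([  35.,   26.,  -44.,  -70.,  -50., -180.]), array([  47.,   22.,  -50.,  -72.,  -62., -180.])]
15 [None, array([  19.,   16.,  -59.,  -75.,   -4., -180.]), None]
28 [None, array([  10.,   15.,  -61.,  -76.,   18., -180.]), None]
45 [None, array([   0.,   17.,  -58.,  -75.,   45., -180.]), None]
60 [array([  -5.,   -1.,  -58.,  -56.,   65., -180.]), array([  -5.,   21.,  -51.,  -72.,   65., -180.]), array([ -21.,   14.,  -62.,  -76.,   81., -180.]
[... 265 characters left out ...]
8.,  -4., -60., -56., -28.,   0.]), array([ 28.,  20., -53., -73., -28.,   0.]), None]
-15 [array([ 35.,   6., -50., -56., -50.,   0.]), array([ 35.,  26., -44., -70., -50.,   0.]), array([ 47.,  22., -50., -72., -62.,   0.])]
15 [None, array([ 19.,  16., -59., -75.,  -4.,   0.]), None]
28 [None, array([ 10.,  15., -61., -76.,  18.,   0.]), None]
45 [None, array([  0.,  17., -58., -75.,  45.,   0.]), None]
60 [array([ -5.,  -1., -58., -56.,  65.,   0.]), array([ -5.,  21., -51., -72.,  65.,   0.]), array([-21.,  14., -62., -76.,  81.,   0.])]
90 [None, None, None]<sys>:0: UserWarning: Gimbal lock detected. Setting third angle to zero since it is not possible to uniquely determine all angles.
```

Run:
```python
from h import *
b=np.array([-0.2361, 0.9717]); foot=np.array([.4749,.2224]); g=foot+b*.095
o=frame_rpy([*-b,0],[0,0,-1])
robot.move_pose([*g,.25],o)
c=robot.get_calibration('wrist'); im=robot.grab_frame('wrist')
pts=[]
for s,l in((-.028,0),(.028,0),(-.028,.125),(.028,.125)):
    p=foot+b*l+s*np.array([-b[1],b[0]]); pts.append([*p,.056])
for u in proj(c,pts): 
    cv2.circle(im,tuple(int(v) for v in u),3,(0,0,255),-1)
cv2.imwrite('pics/c_w.png',im); print(robot.observe()['time'],robot.observe()['tool_pos'])
```

```text
3.4833 [0.45280143 0.31430338 0.25000791]
```

View pics/c_w.png

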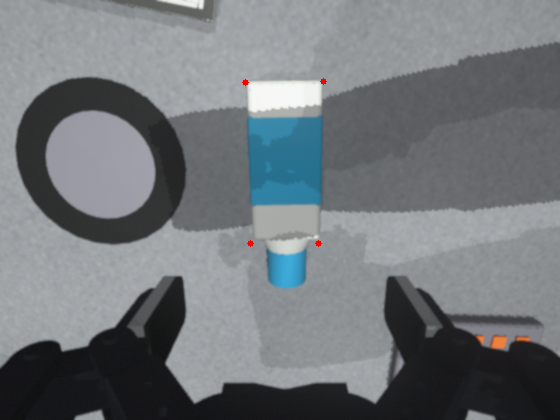

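Run:
```python
from h import *
c=robot.get_calibration('wrist'); print('mat',unproj(c,(101,161),.003))
p=robot.observe()['tool_pos']
robot.line_to([p[0],p[1],.080],vel=.15,guard=15)
robot.set_gripper(.0); print(robot.observe()['gripper_width'])
robot.line_to([p[0],p[1],.25],vel=.12); s=robot.observe(); print(s['gripper_width'],s['ft_force'])
m=np.array([.625,.332]); a=np.radians(-15); r=np.array([np.cos(a),np.sin(a)])
o2=frame_rpy([0,0,-1],[*r,0]); 
P=[*(m-r*.052),.22]
print(robot.ik(P,o2))
robot.move_pose(P,o2)
s=robot.observe(); print(s['time'],s['tool_pos'],s['tcp_rot'],s['gripper_width'],s['ft_force'])
for n in('top','scene'): cv2.imwrite(f'pics/d_{n}.png',robot.grab_frame(n))
cv2.imwrite('pics/d_w.png',robot.grab_frame('wrist'))
im=cv2.imread('pics/d_scene.png'); crop(im,360,150,560,350,3,'d_s2')
```

```text
mat [0.62445324 0.32528631 0.003     ]
0.055263524798997404
0.05533736231645966 [ 0.41141084  1.05046425 -2.95523222]
[ 35.0477491    2.62542293 -50.48689161 -53.11231454 -50.0477491
   0.        ]
8.7667 [0.57511563 0.34556283 0.22023619] [-102.95028004   89.96941853 -117.94566857] 0.055472335231031795 [ 0.63723453 -0.21230019 -3.05347883]<sys>:0: UserWarning: Gimbal lock detected. Setting third angle to zero since it is not possible to uniquely determine all angles.
```

View pics/d_s2.png

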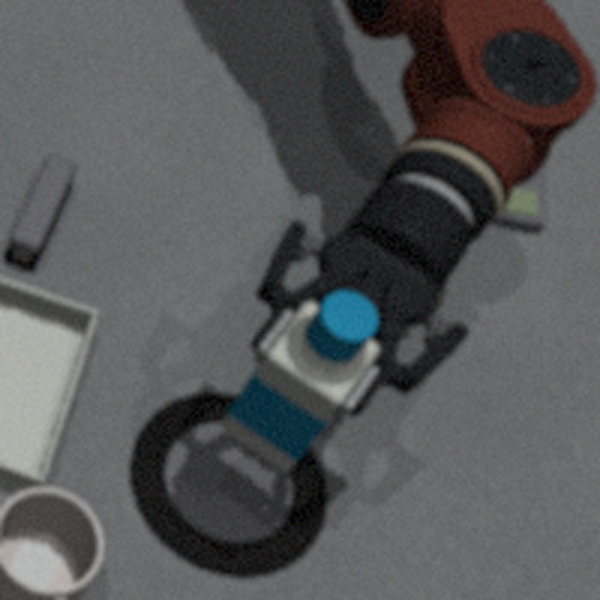

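View pics/d_top.png

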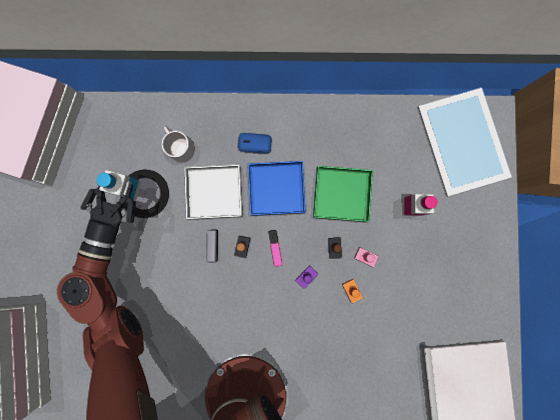

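View pics/d_w.png

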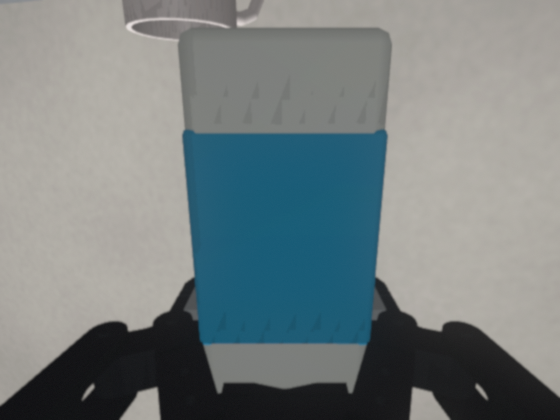

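Run:
```python
from h import *
p=robot.observe()['tool_pos']
p=np.array([p[0],p[1]-.003,.12]); 
print(robot.line_to(p,vel=.12,guard=25)); print(robot.observe()['ft_force'])
print(robot.line_to([p[0],p[1],.088],vel=.02,guard=4)); s=robot.observe(); print(s['tool_pos'],s['ft_force'])
robot.pause(.2); robot.set_gripper(.085); robot.pause(.3)
a=np.radians(-15); r=np.array([np.cos(a),np.sin(a)]); z=robot.observe()['tool_pos'][2]
q=p[:2]-r*.12
robot.line_to([*q,z],vel=.1); robot.line_to([*q,.2],vel=.15)
print(robot.observe()['time'])
cv2.imwrite('pics/e_w.png',robot.grab_frame('wrist'))
t=robot.grab_frame('top');crop(t,100,120,310,270,3.8,'e_t')
crop(robot.grab_frame('scene'),360,150,560,350,3,'e_s')
```

```text
False
[ 4.06169677e-01 -9.79808590e-04 -2.25814317e+00]
True
[0.57516498 0.34247257 0.09886148] [ 1.35000002 -0.23755405  4.07374748]
14.0167
```

View pics/e_t.png

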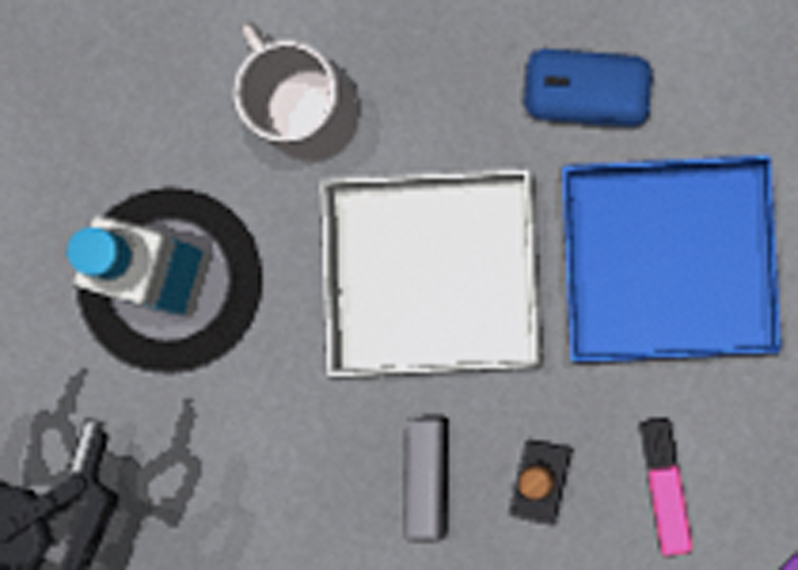

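View pics/e_s.png

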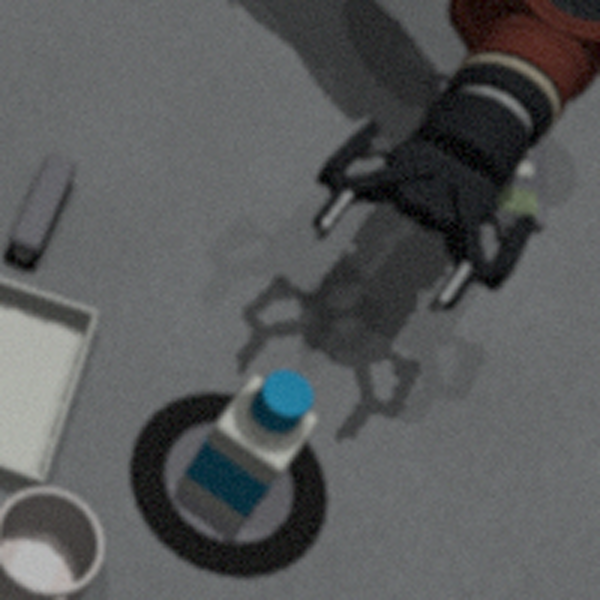

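Run:
```python
from h import *
c=robot.get_calibration('top')
print('cap',unproj(c,(125.4,186),.178))
def q(n,cs,s,o,z):
    P=np.array([unproj(c,np.array(k)/s+o-.3,z) for k in cs]); ctr=P.mean(0); 
    d=((P[0]+P[1])-(P[2]+P[3]))/2; w=P[1]-P[0]; print(n,ctr.round(3),'len',np.linalg.norm(d).round(3),'w',np.linalg.norm(w).round(3),'yaw',np.degrees(np.arctan2(d[1],d[0])).round(1))
q('marker',[(634,443),(662,440),(689,582),(660,587)],4,np.array([110,120]),.017)
q('stap',[(385,440),(431,437),(430,570),(387,568)],4,np.array([110,120]),.042)
q('wood',[(38,250),(93,262),(75,352),(20,338)],4.5,np.array([230,180]),.016)
q('dark',[(441,262),(498,256),(503,352),(446,356)],4.5,np.array([230,180]),.016)
q('white',[(298,190),(520,180),(527,383),(305,396)],4,np.array([110,120]),.04)
q('blue',[(552,175),(771,166),(780,372),(562,381)],4,np.array([110,120]),.04)
# lift and go over stapler
p=robot.observe()['tool_pos']
robot.line_to([p[0],p[1],.26])
robot.move_pose([.40,.107,.26],[180,0,0]); print(robot.observe()['q'],robot.observe()['time'])
robot.set_gripper(.06)
c=robot.get_calibration('wrist');im=robot.grab_frame('wrist')
for s in(-1,1):
  for l in(-1,1):
    u=proj(c,[[.461+l*.05,.107+s*.015,.042]])[0]; cv2.circle(im,tuple(int(v) for v in u),2,(0,0,255),-1)
cv2.imwrite('pics/f_w.png',im)
```

```text
cap [0.62535188 0.3243178  0.178     ]
marker [ 0.456 -0.085  0.017] len 0.112 w 0.022 yaw 11.1
stap [0.462 0.108 0.042] len 0.099 w 0.035 yaw 1.4
wood [0.46  0.017 0.016] len 0.062 w 0.039 yaw -10.6
dark [ 0.459 -0.269  0.016] len 0.065 w 0.04 yaw 3.1
white [0.628 0.108 0.04 ] len 0.158 w 0.171 yaw 3.1
blue [ 0.641 -0.087  0.04 ] len 0.159 w 0.169 yaw 3.2
[-3.24294725e+00 -2.79192797e+01 -2.90339604e+01  8.89024859e+01
 -8.43008197e-03  1.76709477e+02] 17.3167
```

View pics/f_w.png

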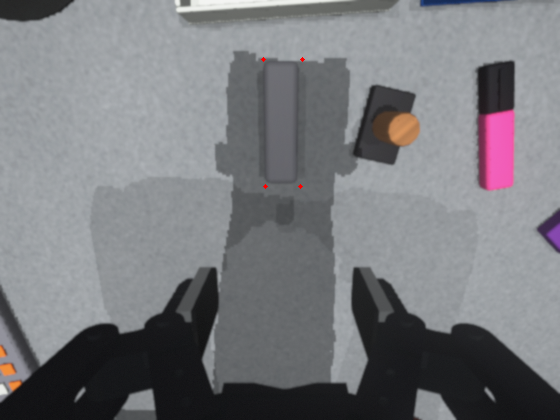

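```bash
cat >> h.py <<'E'
def pick(x,y,yaw,z,op=.06,zt=.24):
    o=[180,0,yaw]
    robot.set_gripper(op)
    robot.move_pose([x,y,zt],o)
    robot.line_to([x,y,z+.03],vel=.2,guard=30)
    hit=robot.line_to([x,y,z],vel=.06,guard=12)
    robot.set_gripper(0); w=robot.observe()['gripper_width']
    robot.line_to([x,y,zt],vel=.15); s=robot.observe()
    print('pick hit',hit,'w',w,s['gripper_width'],s['ft_force'].round(2),s['time'])
def place(x,y,yaw,z,op=.06,zt=.24):
    o=[180,0,yaw]
    robot.move_pose([x,y,zt],o); s=robot.observe();print('over',s['gripper_width'],s['ft_force'].round(2))
    cv2.imwrite('pics/hold.png',robot.grab_frame('wrist'))
    robot.line_to([x,y,z+.02],vel=.15,guard=20)
    hit=robot.line_to([x,y,z],vel=.04,guard=5)
    robot.pause(.1);robot.set_gripper(op); zz=robot.observe()['tool_pos'][2]
    robot.line_to([x,y,zt],vel=.2); print('place hit',hit,zz,robot.observe()['time'])
E
python3 - <<'E'
from h import *
pick(.461,.107,1.4,.077)
place(.626,-.290,-3,.084)
crop(robot.grab_frame('top'),110,120,430,310,2.5,'g_t')
E
```

```text
pick hit False w 0.027392656581547933 0.027513361285453862 [-0.18 -1.04 -0.75] 21.4167
over 0.027523334581707207 [ 0.36  0.9  -1.62]
place hit False 0.08419900713146779 26.2083
```

View pics/g_t.png

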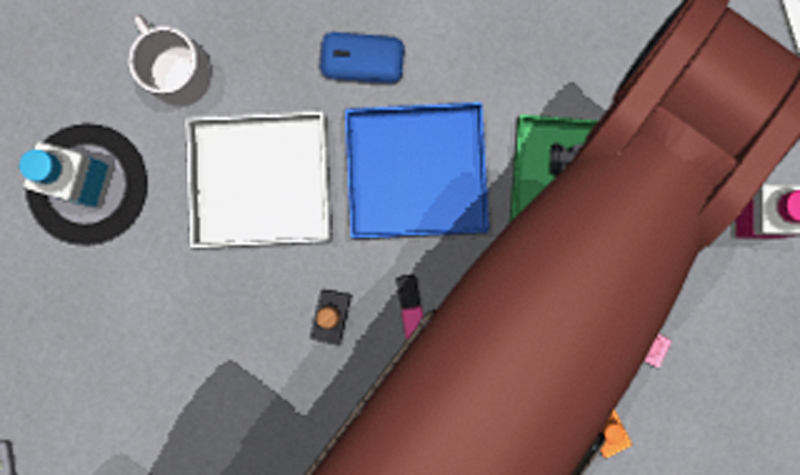

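View pics/hold.png

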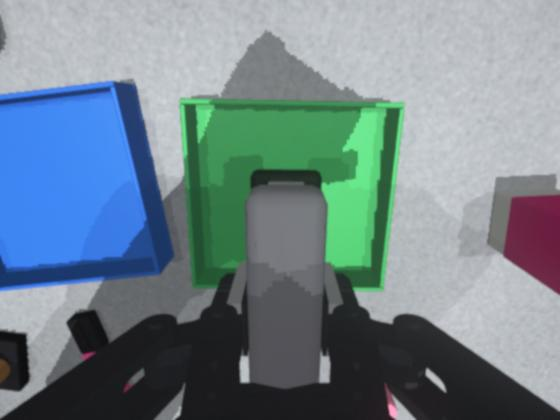

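Run:
```python
from h import *
robot.move_pose([.42,-.265,.26],[180,0,0])
c=robot.get_calibration('wrist');im=robot.grab_frame('wrist')
for P in ([.459,-.269,.016],[.459,-.269,.068],[.491,-.269,.016]):
    u=proj(c,[P])[0]; cv2.circle(im,tuple(int(v) for v in u),2,(0,0,255),-1)
cv2.imwrite('pics/h_w.png',im); print(robot.observe()['time'],robot.observe()['q'].round(0))
```

```text
27.15 [-47. -12. -17.  86.   0. 133.]
```

View pics/h_w.png

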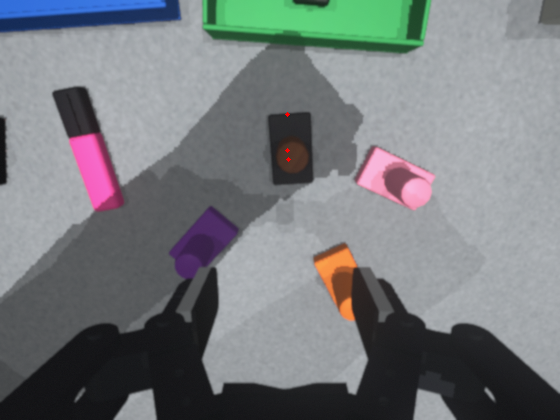

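Run:
```python
from h import *
pick(.460,-.270,90,.099,op=.05)
place(.628,.066,93,.106,op=.05)
crop(robot.grab_frame('scene'),150,110,450,335,2.6,'i_s')
```

```text
pick hit False w 0.024511471735803782 0.0243423825706144 [ 0.64 -0.29 -1.17] 31.5667
over 0.024750552913893446 [ 1.2  -1.05  0.1 ]
place hit False 0.10618320923889538 35.8583
```

View pics/i_s.png

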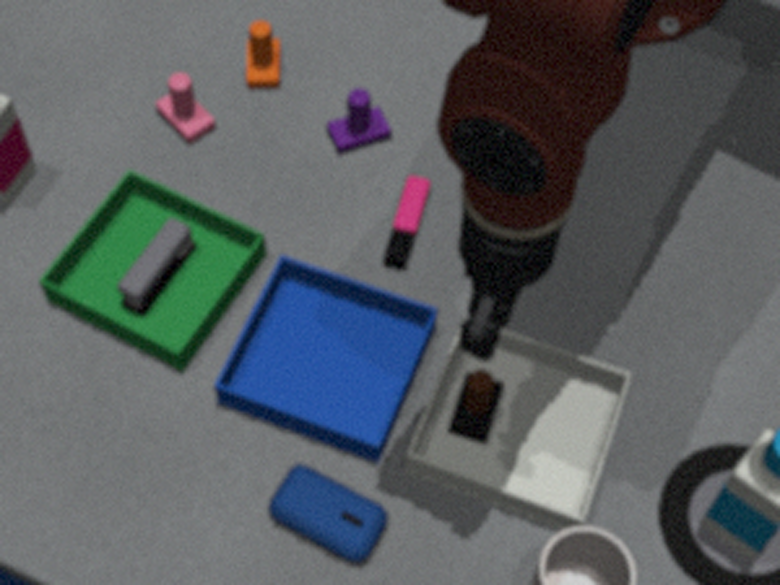

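View pics/hold.png

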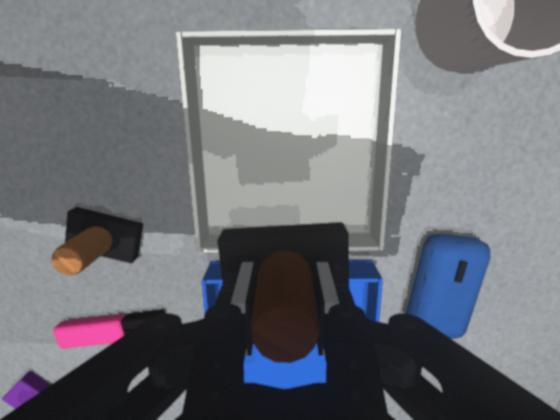

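Run:
```python
from h import *
robot.move_pose([.40,.0,.26],[180,0,0])
c=robot.get_calibration('wrist');im=robot.grab_frame('wrist')
for P in ([.460,.017,.068],[.456,-.085,.017],[.456+.055,-.085+.0108,.017],[.456-.055,-.085-.0108,.017]):
    u=proj(c,[P])[0]; cv2.circle(im,tuple(int(v) for v in u),2,(0,255,0),-1)
cv2.imwrite('pics/j_w.png',im); print(robot.observe()['time'])
```

```text
37.2167
```

View pics/j_w.png

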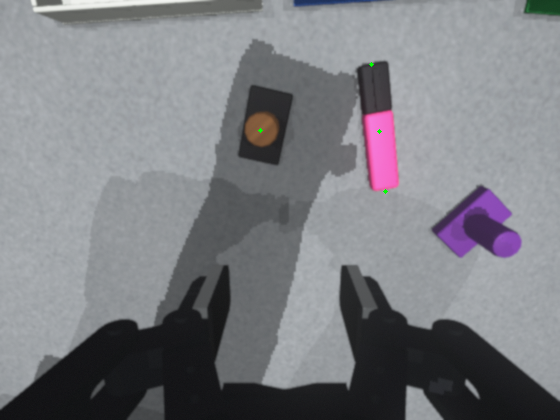

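Run:
```python
from h import *
pick(.460,.017,90,.099,op=.05)
place(.628,.146,93,.106,op=.05)
pick(.457,-.0855,9,.077,op=.05)
place(.641,-.087,5,.083,op=.05)
robot.move_pose([.42,.0,.30],[180,0,0])
print(robot.observe()['time'])
crop(robot.grab_frame('scene'),130,90,530,390,2,'k_s')
```

```text
pick hit False w 0.024574240699631655 0.025082089779237367 [ 0.68 -0.34 -0.88] 41.5583
over 0.024605468814826288 [-0.29  0.29 -1.19]
place hit False 0.10617160763333333 45.3083
pick hit False w 0.024680902278456505 0.024479292971361463 [ 0.98 -0.62 -1.22] 49.675
over 0.024292695386979337 [ 0.07  0.13 -0.85]
place hit True 0.08086670412946391 53.525
54.4917
```

View pics/k_s.png

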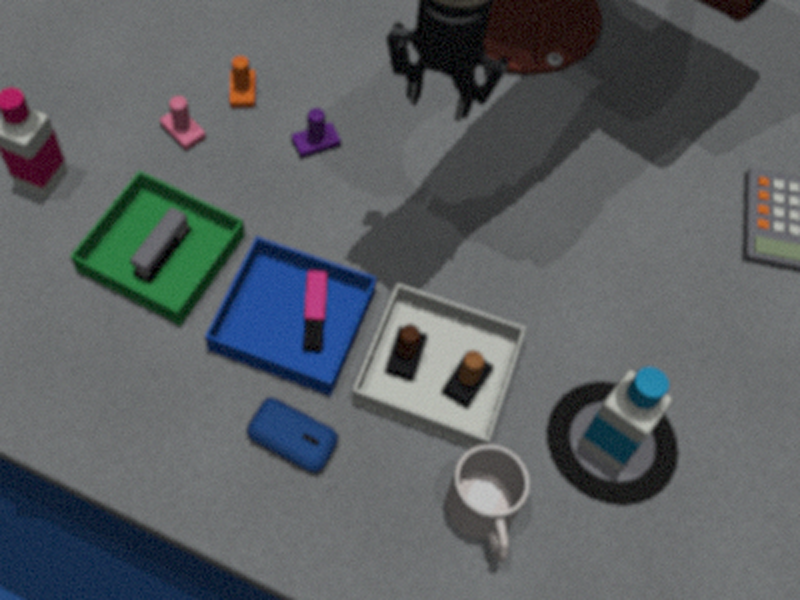

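View pics/hold.png

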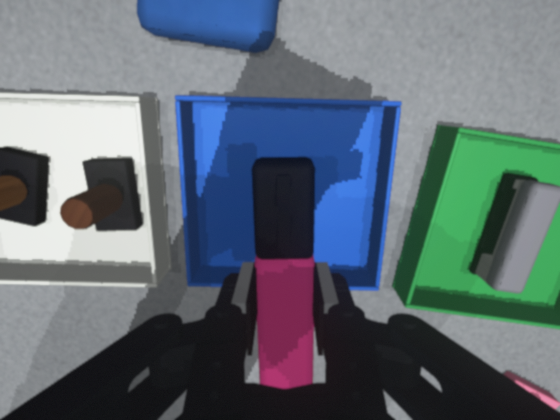

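Run:
```python
from h import *
robot.pause(.5)
c=robot.get_calibration('wrist'); im=robot.grab_frame('wrist'); cv2.imwrite('pics/l_w.png',im)
t=robot.grab_frame('top'); cv2.imwrite('pics/l_top.png',t); crop(t,110,120,440,320,2.4,'l_t')
```

```text
(no output)
```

View pics/l_t.png

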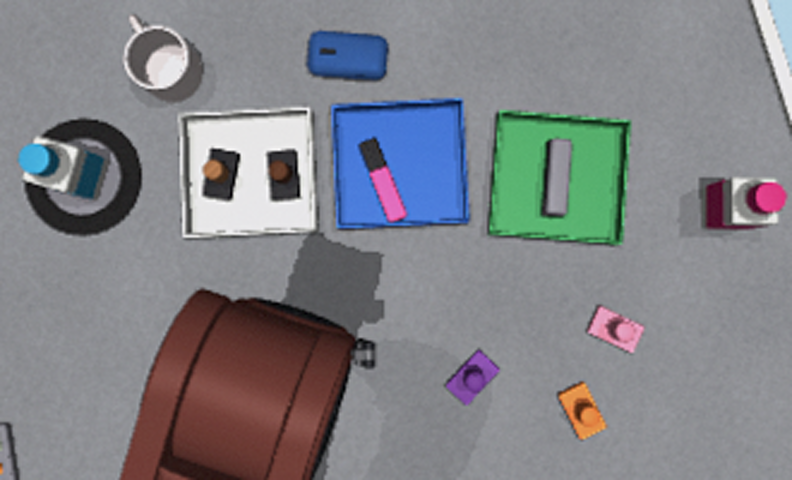

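View pics/l_w.png

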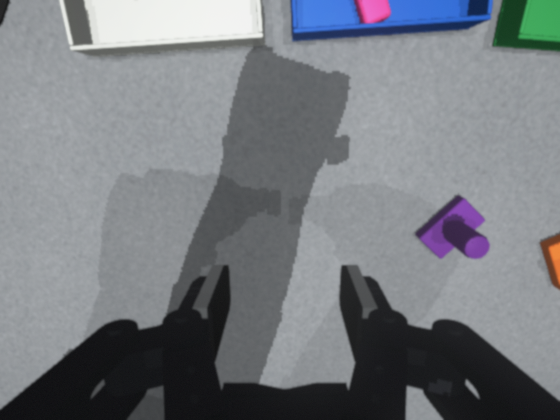

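View pics/l_top.png

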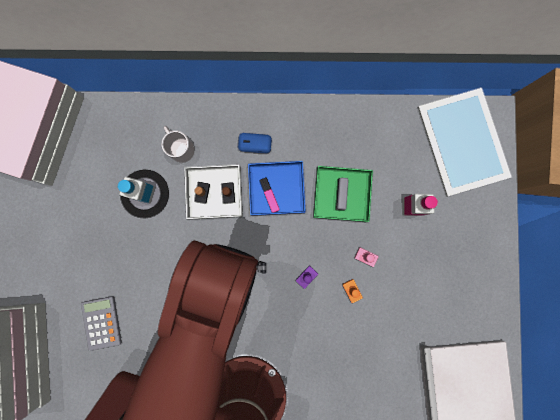

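Run:
```python
from h import *
c=robot.get_calibration('top'); f=lambda u:np.array(u)/2.4+[110,120]
print('marker rel blue',(unproj(c,f((383,179)),.021)-[.641,-.087,0]).round(3))
print('cap',unproj(c,f((39,159)),.178).round(3))
s=robot.observe();print(s['time'],s['tool_pos'])
robot.job_done()
```

```text
marker rel blue [-0.019  0.021  0.021]
cap [0.625 0.322 0.178]
55.1417 [ 4.20038847e-01 -1.37989503e-05  3.00002503e-01]
the job is handed in; nothing more can be done
```

I stood the cyan bottle upright on the drip mat and released it before touching any stationery, sorted everything that was out, and handed the job in at about 55 s. No verdict was reported.

- **Present today:** four of the six items were there: pink marker, grey stapler, wood stamp and dark stamp. I saw no yellow marker or red stapler in the top, scene or wrist pictures. I left the orange, pink and purple stamp look-alikes alone.
- **Bottle:** the cap measured about (0.625, 0.322). The mat centre came out at (0.624, 0.325) from the wrist camera and (0.625, 0.332) from the top camera. Those two disagree by 7 mm, well inside the 48 mm limit.
- **Trays:** the last pictures show the stapler in the green tray, both stamps standing in the white tray and the marker in the blue tray.
- **Marker shift:** after I released the marker it had turned and lay about 2 cm off where I put it, probably the knock the task warned of. Its centre was about (-0.02, +0.02) from the blue tray's centre and it was lying flat, so I left it.
- **Bystanders:** the mug, mouse and magenta bottle look unmoved in the pictures. At hand-in the gripper was clear of everything, with the TCP at 0.30 m.

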